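# Change over the setting masters and present the flange master to the reader

## Task

Change over the masters: the spur gear is back in its cassette, so first fold that cassette's open flap fully shut over it. Then lift the flap of the other cassette, take out the flange that is hidden beneath, and present it to the code reader: level, right way up, centred over the round window with its underside about 8 cm above the glass. Finish while still holding it there in the gripper, with the gear left in its shut cassette and the other objects on the table left where they are.

Things in the scene. Friction and masses are not known exactly. Their poses are not given: they have to be found in the camera images.
- cassette_open: Grey square case whose flap stands open at the start and which holds the spur gear; fixed to the table. 120 x 120 mm, 48 mm tall, walls 6 mm, open well 108 x 108 mm inside whose black pad is 12 mm above the underside. Origin: centre of the underside; x points from the front (pull-bar side, to the robot's right) to the hinge side (to its left), z up.
- flap_open (a joint): Angle of the flap of cassette_open: 0 = shut flat on the case, 1.57 = upright, 1.95 = stop. A friction hinge: the flap (120 g) stays at any angle; about 2 N at the bar moves it.
- bar_open (a point): Middle of the pull bar on that flap: a round steel bar, 10 mm thick, 70 mm long, along the point's y axis (parallel to the hinge), on a foot at each end, its centre line 36 mm off the flap's outer face and 13 mm from its free edge. At (-122, 0, 41) mm in the frame of hinge_open. Shut, it is on top, 89 mm above the table, point axes as the case's; they turn with the flap.
- hinge_open (a point): Middle of that flap's hinge line, 60 mm behind the case's centre, 48 mm above the table; y along the hinge, axes turn with the flap (z out of its outer face, x away from its free edge). The flap is a plate 135 mm long (15 mm overhang at the front), 120 mm wide, 5 mm thick. Opening carries the bar up and then over to the robot's left.
- cassette_shut: The second case, the same as cassette_open in every size and axis, whose flap is shut at the start with the flange inside; fixed to the table. The two cases stand side by side, either one on the left.
- flap_shut (a joint): Angle of the flap of cassette_shut, with the same meaning and stiffness as flap_open; 0 at the start.
- bar_shut (a point): Middle of the pull bar of the flap of cassette_shut; same sizes and axes as bar_open.
- hinge_shut (a point): Hinge line of the flap of cassette_shut, at its middle; same meaning as hinge_open.
- flange: Steel flange, a disc 68 mm across and 10 mm thick with a round hub on top, 34 mm across, up to 26 mm above the underside (hub 16 mm high, to be gripped from above); 0.18 to 0.34 kg. Lies loose, hub up, on the pad of cassette_shut, within 8 mm of its centre each way. Origin: centre of its underside; z up along the hub.
- spur_gear: Steel spur gear, 63 mm across, 22 mm tall, with a small hub on top; lies loose on the pad of cassette_open. Origin: centre of its underside.
- reader: Grey code reader, a low block 90 x 90 mm and 36 mm tall with a black round window on top, looking up; fixed to the table. Origin: centre of its underside.
- window (a point): Centre of the reader's round window (68 mm rim), on its top face, 36 mm above the table.
- plug_gauge: Bystander: plug gauge lying on the table, 96 mm long, 16 mm thick. Origin: middle of its underside.
- v_block: Bystander: steel V-block, 34 x 45 x 34 mm. Origin: centre of its underside.
- loupe: Bystander: black eyepiece loupe standing up, 37 mm across, 35 mm tall. Origin: centre of its underside.
- micrometer: Bystander: micrometer lying on the table, 50 x 137 x 13 mm. Origin: middle of its underside.

How it is judged (in metres and radians):
On the way, in this order (a step that is already met when the one before it is completed fails the run):
1. the flap over the spur gear is shut (value of joint flap_open below 0.06 rad), for 0.2 s.
2. the other cassette's flap is lifted (past 55 degrees) (value of joint flap_shut above 0.95 rad), for 0.2 s.
3. the flange is out, above its cassette's rim, in the fingers (height (world z) of flange above 0.06 m and contact force between the fingers and flange above 1 N), for 0.2 s.
At the end, for the whole second after the job is handed in: Flange held still in the fingers, clear of all else: within 20 mm of the window's centre, underside 50 to 110 mm above it, hub up, level within 0.2 rad. flap_open below 0.06 rad, spur gear within 40 mm of its well's centre, on the pad. No bystander was moved over 20 mm (contact force between the fingers and flange above 1 N and contact force between flange and reader below 0.05 N and horizontal distance between flange and window below 0.02 m and z of flange in the frame of window between 0.05 and 0.11 m and angle between flange's own z axis and vertical below 0.2 rad and linear speed of flange below 0.03 m/s and value of joint flap_open below 0.06 rad and z of spur_gear in the frame of cassette_open below 0.03 m and horizontal distance between spur_gear and cassette_open below 0.04 m); the arm keeps its last pose, push and grip.
It fails at once if a bystander (plug gauge, V-block, loupe or micrometer) is moved by more than 20 mm (distance of any of plug_gauge, v_block, loupe, micrometer from where it was at the start of the episode above 0.02 m).
It also fails if it takes over 72 s, if anything falls off the work surface, if the arm or the gripper's body presses on something with over 40 N, if the wrist force passes 120 N, or if a joint passes its speed limit or range.

## Robot

A 6-joint arm with a two-finger parallel gripper is mounted at the origin on a cart in front of the work surface, level with it; the furniture and walls round the work are solid. World frame = base frame: x ahead of the robot, y to its left, z up, the work surface at z = 0. Lengths are in mm, angles in degrees, forces in N, time in s.
With the tool pointing down it reaches from about 275 to 750 mm from the base axis. Payload 10.2 kg.
Tool frame: the origin (TCP) lies midway between the tips of the shut fingers; the grasp point (between the pads) lies 19 mm behind it; z points along the fingers, y is the line along which they close (so a half turn about z gives the same grasp; the last joint's range is limited). The gripper opens to 85 mm and grips with 20 to 120 N. Pads are 22 mm wide; open, the fingers measure 114 mm over their backs; the gripper's body (76 mm by 85 mm) begins 54 mm behind the grasp point. The pads swing forward as they close: fully open they stand 13 mm farther back than shut.
Start: joints at [59.106, 17.928, 85.812, -0, 76.261, -12.8], TCP at [163.066, 499.04, 231.294] pointing down, gripper open.
Joint ranges: [-168.41, 168.41], [-55.51, 124.54], [10.69, 146.95], [-70.63, 250.63], [1, 178], [-165.06, 165.06]. Speed limits (degrees/s): [136.94, 136.94, 172.46, 180, 180, 180].

## Interface

Orientations are given as [roll, pitch, yaw] about the fixed x, y, z axes, in that order (R = Rz(yaw) Ry(pitch) Rx(roll)).
In Python, from station import ctrl, vision, order, spotter gives the robot as it stands.
- The arm moves only by the shell command python3 -m handwheel 'ROWS'. ROWS is a JSON object of lists of equal length, an entry for each row: "offset": the shift along the tool's x, y, z in units of 50 mm (1.0 is 50 mm), a list of three; "twist": the turn about the tool's z in units of 10 degrees (1.0 is 10 degrees); "fingers": the opening, from 0 (shut) to 1 (fully open). A call has 1 to 5 rows; each row shifts and turns the commanded pose from where the row before left it, along the tool's axes as they then stand; what a row does not reach is not made up. A row lasts 1/8 s, in which the tool goes at most 62.5 mm and 10.7 degrees, less where a joint would pass 70% of its speed; a pose out of reach is approached as far as the arm can. A call is refused whole if a number of a shift passes 1 or a number of a turn 1, either way. A call with a gripper value outside its range is refused whole. The fingers move at their own pace and stop on an object; the grip force is fixed at half the most. Time passes only in rows, so rows that do not move let the fingers close. It gives the time, the measured TCP pose, the force, the opening and the grip force at its end, in the units of the state.
- ctrl.get_state(): the state, without advancing time (a new reading comes with each control period).
- vision.camera(name): name is "side" or "top"; returns a dict with "image" (384x512x3 uint8, red, green, blue), "range_z" (384x512 float32, mm along the optical axis (not along the pixel's ray), 0 where there is no reading), "fx", "fy", "cx", "cy" (pixels), "k1" (the pictures are not rectified: a ray, as slopes to the right and down, at radius r is drawn at 1 + k1 r^2 times it, then the intrinsics apply), "world_to_cam" (4x4, takes a point from world to camera coordinates). Camera axes: x right, y up, looking along -z (the intrinsics and any distortion apply to the point x, -y, -z); pixel columns grow to the right and rows downward; lengths in mm; the calibration is good to about 2 mm. A picture is of the moment at which its call begins.
- order.close_job(): hands the job in; it is judged then, once.
Trained networks look in a picture, given as the dict that the camera call returned (one of the last four; its "shot" number tells which), for a name from the list of things; names that differ only in an ending like _2 or _b are one class to them, and where a whole thing is asked for, a point or a joint stands for the part that bears it (a point fixed in the world has none). Each returns a list of dicts, best first, with "score" (0 to 1); they miss things now and then, are a little off and sometimes report something else, mostly with a low value. They report only what shows in the picture. A call takes as long as a camera call.
- spotter.look_for(query, picture): "bbox" ([left, top, right, bottom] in pixels, round what is visible of it).
- spotter.outline_of(query, picture): "mask" (384x512 bool, what is visible of it) and "bbox" ([left, top, right, bottom] in pixels, round what is visible of it).
- spotter.mark_of(query, picture): "position" ([column, row] in pixels: a listed point, or the origin of a listed thing).
The state is a dict: "t": time; "joint_pos": joint angles; "joint_velocities": joint speeds; "joint_efforts": joint torques, N m; "position": TCP position; "orientation": TCP orientation; "contact_force": force on the tool from outside, world axes, zero at the start; "torque": the same for the moment, N m; "opening": finger opening in mm; "finger_force": force on a finger pad.
Only numpy, scipy, OpenCV 4.12 (cv2) and the standard library are available. Lean on these libraries where they do the work, as an engineer would, in place of code of your own. Each camera call takes 0.05 s, during which the arm holds its last target. There are 200 camera calls.

## Working session

There is one attempt and no reset: what is moved stays moved. The work goes in short steps, Python scripts to look and compute and a shell command to move; the robot and the scene stay as the last step left them, time stands still between calls to the robot, and variables do not carry over. Pictures are saved under pics/ and viewed, at most 10 in all, crops included, and the job is handed in when it is done.

```bash
mkdir -p pics; ls
cat > h.py <<'E'
import numpy as np, cv2
from station import ctrl, vision, order, spotter
def ray(c,u,v):
    x=(u-c['cx'])/c['fx']; y=(v-c['cy'])/c['fy']
    s=1.0; r=np.hypot(x,y); q=r
    for _ in range(20): q=r/(1+c['k1']*q*q)
    s=q/r if r>0 else 1
    return np.array([x*s,-y*s,-1.0])
def pix2w(c,u,v,d=None):
    if d is None: d=float(c['range_z'][int(round(v)),int(round(u))])
    W=np.linalg.inv(np.array(c['world_to_cam']))
    return (W@np.append(ray(c,u,v)*d,1))[:3]
def line(c,u,v):
    W=np.linalg.inv(np.array(c['world_to_cam'])); return W[:3,3],W[:3,:3]@ray(c,u,v)
def at_z(c,u,v,z):
    o,d=line(c,u,v); return o+d*(z-o[2])/d[2]
def tri(a,b):
    (o1,d1),(o2,d2)=a,b
    t=np.linalg.lstsq(np.c_[d1,-d2],o2-o1,rcond=None)[0]
    p,q=o1+t[0]*d1,o2+t[1]*d2; return (p+q)/2,np.linalg.norm(p-q)
def cloud(c):
    v,u=np.mgrid[0:384,0:512]; x=(u-c['cx'])/c['fx']; y=(v-c['cy'])/c['fy']; r=np.hypot(x,y); q=r.copy()
    for _ in range(20): q=r/(1+c['k1']*q*q)
    s=np.where(r>0,q/np.maximum(r,1e-9),1); d=c['range_z']
    P=np.stack([x*s*d,-y*s*d,-d,np.ones_like(d)],-1); W=np.linalg.inv(np.array(c['world_to_cam']))
    P=(P@W.T)[...,:3]; P[d==0]=np.nan; return P
def save(c,n): cv2.imwrite('pics/'+n,c['image'][...,::-1])
E
cat > a.py <<'E'
from h import *
np.set_printoptions(precision=1,suppress=True)
cs={n:vision.camera(n) for n in('top','side')}
for n,c in cs.items(): print(n,np.linalg.inv(np.array(c['world_to_cam']))[:3,3],c['fx'],c['k1'])
img=np.hstack([c['image'] for c in cs.values()]); cv2.imwrite('pics/a.png',cv2.resize(img[...,::-1],(800,300)))
save(cs['top'],'top0.png')
for q in ['bar_open','hinge_open','cassette_open','bar_shut','hinge_shut','cassette_shut','reader','window','spur_gear','plug_gauge','v_block','loupe','micrometer']:
    L={}
    for n,c in cs.items():
        for r in spotter.mark_of(q,c)[:2]:
            u,v=r['position']; L.setdefault(n,(c,u,v)); 
            try: w=pix2w(c,u,v)
            except Exception: w=None
            print(q,n,round(r['score'],2),np.array([u,v]),w)
    if len(L)==2: print('   tri',*tri(line(*L['top']),line(*L['side'])))
print(ctrl.get_state())
E
python3 a.py
```

```text
pics
top [ 274.3  172.5 1236.7] 402.9440676197244 -0.10600265233277528
side [391.7 998.5 655.3] 391.29697715925926 0.02579332350285408
bar_open top 0.65 [246.3 209. ] [466.  187.3 171.1]
bar_open side 0.79 [260.4 166.5] [471.5 188.2 170.2]
   tri [469.  187.3 169.2] 5.211914769778332
hinge_open top 0.58 [264.7 214.7] [470.1 134.3  48.1]
hinge_open top 0.46 [281.  217.9] [463.3  84.1  24.9]
hinge_open side 0.33 [250.7 161.7] [499.4 152.  161.4]
   tri [477.5 138.2 149.9] 47.81199311445071
cassette_open top 0.62 [281.1 217.2] [465.1  83.9  26.8]
cassette_open top 0.26 [143.1 237.3] [411.2 507.5   9.3]
cassette_open side 0.74 [263.  196.2] [469.3 146.8  53.6]
   tri [471.7  82.4   7.5] 7.011465189443724
bar_shut top 0.76 [224.6 194.5] [532.3 253.6  54.1]
bar_shut side 0.73 [229.9 208.8] [538.5 261.1  92.8]
   tri [533.2 251.9  84.3] 14.695551836090345
hinge_shut top 0.85 [184.2 203.2] [507.3 374.8  54.4]
hinge_shut side 0.94 [228.  263.4] [525.8 386.4  36.7]
hinge_shut side 0.65 [220.8 165.3] [629.  -88.    3.4]
   tri [520.  379.6  28.5] 14.864095210933188
cassette_shut top 0.55 [206.6
[... 914 characters left out ...]
 216. ] [466.  137.4  49.2]
loupe side 0.78 [185.3 325.3] [586.9 535.6  12.1]
   tri [590.7 523.4  -5.1] 2.722992105859873
micrometer top 0.64 [146.1 236. ] [416.3 501.1  -1.4]
micrometer side 0.75 [280.  322.9] [404.  511.8  11.6]
   tri [410.2 501.4  -0.9] 12.081590287056033
{'t': 1.4, 'joint_pos': array([ 59.1,  17.9,  85.8,   0. ,  76.3, -12.8]), 'joint_velocities': array([-0. , -0. ,  0.1, -0. ,  0.1,  0. ]), 'joint_efforts': array([  0. , -41.2, -26. ,  -0. ,   0. ,  -0. ]), 'position': array([163.1, 499. , 231.3]), 'orientation': array([180. ,  -0. , 161.9]), 'contact_force': array([0.2, 0.4, 0.4]), 'torque': array([-0. , -0.1, -0. ]), 'finger_force': 0.0, 'opening': 85.7660101200079}
```

View images.

View pics/a.png

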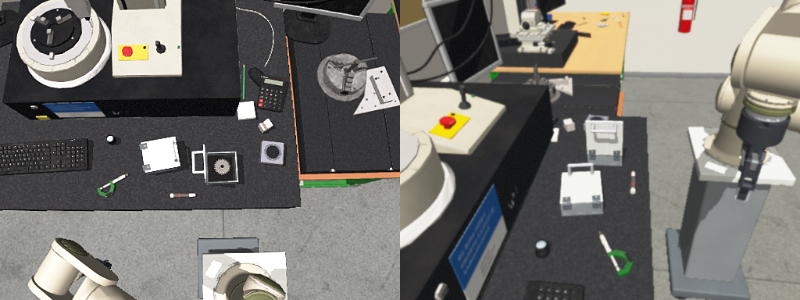

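```bash
cat > b.py <<'E'
from h import *
np.set_printoptions(precision=1,suppress=True)
c=vision.camera('top'); s=vision.camera('side')
P=cloud(c); Q=cloud(s)
def rect(pts,name):
    pts=pts[np.isfinite(pts).all(1)]; 
    if len(pts)<10: print(name,len(pts)); return
    (ctr,sz,a)=cv2.minAreaRect(pts[:,:2].astype(np.float32)); print(name,len(pts),'ctr',np.array(ctr),'size',np.array(sz),'ang',a,'zmed',np.median(pts[:,2]))
for nm,A in(('top',P),('side',Q)):
    X=A.reshape(-1,3)
    def box(x0,x1,y0,y1,z0,z1): return X[(X[:,0]>x0)&(X[:,0]<x1)&(X[:,1]>y0)&(X[:,1]<y1)&(X[:,2]>z0)&(X[:,2]<z1)]
    rect(box(430,620,230,400,45,60),nm+' flapshut')
    rect(box(430,620,220,300,75,105),nm+' barshut')
    rect(box(380,560,0,152,36,56),nm+' caseopen rim')
    rect(box(380,600,100,260,65,260),nm+' flapopen')
    rect(box(440,620,-200,-50,28,44),nm+' reader')
    # flap plane fit
    F=box(380,600,100,260,65,260)
    if len(F)>30:
        m=np.median(F,0)
        for _ in range(5):
            U=np.linalg.svd(F-m,full_matrices=False)[2]; n=U[2]; d=abs((F-m)@n); F=F[d<max(4,np.median(d)*2)]; m=F.mean(0)
        print('  plane',n,m,len(F),'x',F.min(0),F.max(0))
r=spotter.outline_of('window',c)+spotter.outline_of('reader',c)
for q,cc in(('bar_open',c),('bar_open',s),('bar_shut',s)):
    for o in spotter.outline_of(q,cc)[:1]: print(q,o['score'],o['bbox'],o['mask'].sum())
o=spotter.outline_of('reader',c)
if o: 
    rect(P[o[0]['mask']],'reader mask')
print(ctrl.get_state()['t'])
E
python3 b.py
```

```text
top flapshut 1659 ctr [525.4 316.5] size [120.9 139.4] ang 9.718647956848145 zmed 52.895996537476776
top barshut 95 ctr [534.6 260.5] size [79.7 10.1] ang 9.875665664672852 zmed 92.51755761671006
top caseopen rim 371 ctr [473.2  80.8] size [121.8 126.2] ang 0.4153348207473755 zmed 47.19048196661083
top flapopen 358 ctr [482.1 200.2] size [145.5 113.7] ang 77.50621032714844 zmed 172.30270220086686
top reader 796 ctr [ 531.2 -124.4] size [88.9 91. ] ang 82.8695297241211 zmed 34.89184042951524
  plane [0.  0.6 0.8] [478.5 179.4 163.3] 292 x [412.2 143.7  87.4] [553.4 259.  186.8]
side flapshut 2114 ctr [527.2 320.7] size [119.8 144.6] ang 9.449888229370117 zmed 51.97424425697369
side barshut 161 ctr [536.8 264.1] size [79.  11.3] ang 9.962421417236328 zmed 89.79231508655414
side caseopen rim 235 ctr [469.2 142.3] size [123.   36.9] ang 15.34653091430664 zmed 47.92405632577993
side flapopen 1822 ctr [478.4 201.4] size [127.1 119.9] ang 85.12643432617188 zmed 126.39067796102137
side reader 185 ctr [ 533.3 -120.4] size [91.6 89. ] ang 82.31746673583984 zmed 33.78074909635188
  plane [ 0.  -1.   0.1] [472.5 149.7 123.1] 1454 x [413.9 141.7  65.3] [534.  157.3 183.7]
bar_open 0.58 [245.3, 195.9, 264.5, 220.5] 136
bar_open 0.57 [239.0, 153.0, 286.2, 197.7] 2064
reader mask 873 ctr [ 536.8 -125. ] size [ 88.8 102.3] ang 82.79563903808594 zmed 34.555751065218146
1.8
```

The pictures show the shut cassette at about (160,155) in the left view and the open one, with its gear and upright flap, at about (218,165). The reader is at (272,152). The measured sizes agree with the text: flap angle is about 1.62 rad, bar_open is near (469,187,169), and bar_shut is near (536,262,90).

First I square the tool and move to the left of the open flap's bar with the fingers shut.

```bash
python3 -m handwheel '{"offset":[[0,0,0],[0,0,0],[-0.68,-0.61,0],[-0.68,-0.61,0],[-0.68,-0.61,0]],"twist":[-0.9,-0.91,0,0,0],"fingers":[0,0,0,0,0]}'
python3 -m handwheel '{"offset":[[-0.68,-0.61,0],[-0.68,-0.61,0],[-0.68,-0.61,0],[-0.68,-0.61,0],[-0.68,-0.61,0]],"twist":[0,0,0,0,0],"fingers":[0,0,0,0,0]}'
```

```text
t: 2.42
position: [265.9, 406.6, 231.4]
orientation: [180.0, 0.0, -180.0]
contact_force: [1.4, 0.1, 0.1]
opening: 0.1
finger_force: 0.0
t: 3.05
position: [436.1, 253.9, 231.4]
orientation: [180.0, 0.0, 180.0]
contact_force: [0.6, 1.0, -0.6]
opening: 0.3
finger_force: 0.0
```

```bash
python3 -m handwheel '{"offset":[[-0.66,-0.56,0],[0,0,0.8],[0,0,0.8],[0,-0.4,0],[0,-0.3,0]],"twist":[0,0,0,0,0],"fingers":[0,0,0,0,0]}'
python3 -m handwheel '{"offset":[[0,-0.3,0],[0,-0.3,0],[0,-0.3,0],[0,-0.3,0],[0,0,0]],"twist":[0,0,0,0,0],"fingers":[0,0,0,0,0]}'
```

```text
t: 3.68
position: [468.2, 191.6, 151.3]
orientation: [180.0, -0.0, -180.0]
contact_force: [0.5, 1.7, 1.3]
opening: 0.0
finger_force: 0.8
t: 4.3
position: [468.1, 131.0, 151.3]
orientation: [-180.0, -0.0, 179.9]
contact_force: [-0.3, 0.3, 0.5]
opening: -0.2
finger_force: 0.0
```

```bash
cat > c.py <<'E'
from h import *
np.set_printoptions(precision=1,suppress=True)
c=vision.camera('top'); s=vision.camera('side')
a=spotter.mark_of('bar_open',c); b=spotter.mark_of('bar_open',s)
for r in a[:2]: print('top',r['score'],r['position'],pix2w(c,*r['position']))
for r in b[:2]: print('side',r['score'],r['position'],pix2w(s,*r['position']))
if a and b: print(*tri(line(c,*a[0]['position']),line(s,*b[0]['position'])))
save(s,'side1.png'); save(c,'top1.png')
E
python3 c.py
```

```text
top 0.16 [336.8, 159.6] [644.3 -96.7  30.9]
side 0.61 [263.2, 152.4] [468.4 145.7 185.7]
[553.5 -72.7  90.3] 139.34085110548796
```

```bash
python3 -m handwheel '{"offset":[[0,-0.35,0.05],[0,-0.35,0.08],[0,-0.3,0.2],[0,-0.3,0.3],[0,-0.25,0.3]],"twist":[0,0,0,0,0],"fingers":[0,0,0,0,0]}'
cat >> c.py <<'E'
X=cloud(s).reshape(-1,3); m=(abs(X[:,0]-470)<60)&(X[:,1]>0)&(X[:,1]<200)&(X[:,2]>60)&(X[:,2]<200)
F=X[m]; edge=F[(abs(F[:,0]-430)<12)]
for lo in range(0,200,15):
    G=edge[(edge[:,1]>lo)&(edge[:,1]<=lo+15)]
    if len(G)>2: print(lo,len(G),np.median(G,0))
E
python3 c.py
```

```text
t: 5.12
position: [468.0, 53.4, 103.9]
orientation: [-180.0, -0.0, 180.0]
contact_force: [0.9, 1.5, -0.2]
opening: -0.2
finger_force: 0.8
top 0.52 [280.0, 218.9] [394.1 117.6 456. ]
side 0.9 [268.8, 153.8] [459.1  83.1 147.6]
[449.4  96.1 153.4] 17.626218674968506
0 5 [423.1  13.2  86.8]
15 30 [428.6  24.4  85.1]
30 51 [436.2  36.4  82.6]
45 33 [429.8  50.9  76.7]
60 36 [430.1  67.9  72.1]
75 38 [430.4  83.5  67.8]
90 34 [429.8  97.2  64.1]
105 20 [427.6 109.8  61.2]
```

View pics/side1.png

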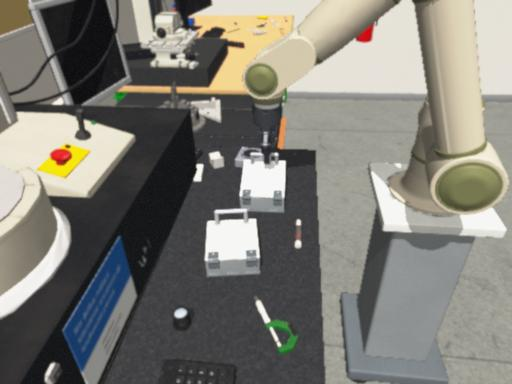

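The flap is at about 16°: its plate is at (262,185) and its bar at (255,155) in the side picture. Next I raise the tool, move over the bar and press down.

```bash
python3 -m handwheel '{"offset":[[0,0,-0.8],[0,-0.6,0],[0,0,0.5],[0,0,0.35],[0,0,0.05]],"twist":[0,0,0,0,0],"fingers":[0,0,0,0,0]}'; python3 -m handwheel '{"offset":[[0,0,0.06],[0,0,0.04]],"twist":[0,0],"fingers":[0,0]}'
```

```text
t: 5.95
position: [471.1, 15.7, 103.4]
orientation: [-178.9, 0.4, -179.8]
contact_force: [-11.8, -61.9, 30.2]
opening: -0.2
finger_force: 28.2
t: 6.2
position: [471.3, 14.2, 99.4]
orientation: [-178.7, 0.4, -179.7]
contact_force: [-14.2, -70.9, 32.1]
opening: -0.2
finger_force: 30.5
```

```bash
python3 -m handwheel '{"offset":[[0,-0.1,-0.3],[0,0,-0.7],[0,0,-0.3]],"twist":[0,0,0],"fingers":[0,0,0]}'; python3 c.py
python3 - <<'E'
import cv2
a=cv2.imread('pics/side1.png')[110:230,190:340]; cv2.imwrite('pics/crop1.png',cv2.resize(a,None,fx=4,fy=4))
E
```

```text
t: 6.58
position: [468.9, 19.6, 162.1]
orientation: [-180.0, 0.2, -180.0]
contact_force: [-0.0, -0.2, 0.4]
opening: -0.2
finger_force: 0.0
top 0.56 [304.9, 210.1] [404.4  72.8 492.4]
side 0.59 [264.8, 156.3] [474.2  30.9 110.1]
[473.7  20.8 104.2] 2.7914484286529766
0 9 [425.6  11.4  67.5]
15 41 [436.9  25.1  72. ]
30 35 [430.4  36.5  65.8]
45 24 [429.3  52.7  63.4]
60 24 [429.8  65.5  62. ]
75 16 [431.7  79.3  61.1]
```

View pics/crop1.png

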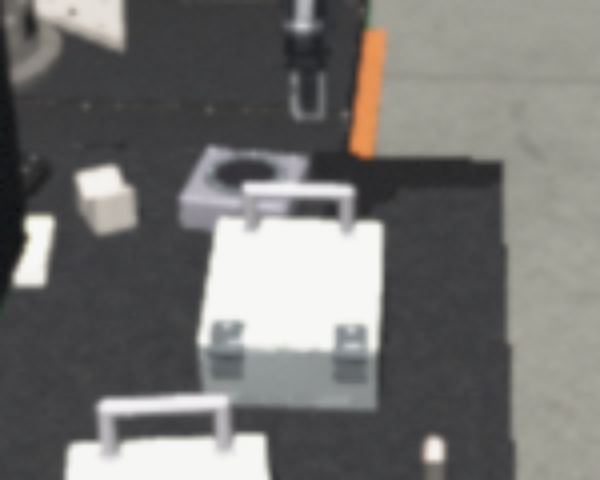

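The bar at (264,156) stands about 14 mm above its shut height, so the flap is at about 7°. I press again, centred on the bar this time.

```bash
python3 -m handwheel '{"offset":[[0,0.08,0.6],[0,0,0.4],[0,0,0.15],[0,-0.03,0.1],[0,0,0.05]],"twist":[0,0,0,0,0],"fingers":[0,0,0,0,0]}'
```

```text
t: 7.4
position: [468.3, 21.9, 94.9]
orientation: [-180.0, 0.0, -180.0]
contact_force: [0.1, -1.1, 0.6]
opening: -0.1
finger_force: 0.3
```

```bash
python3 -m handwheel '{"offset":[[0,0,0.04],[0,0,0.04],[0,0,0]],"twist":[0,0,0],"fingers":[0,0,0]}'; python3 c.py
```

```text
t: 7.78
position: [468.7, 21.7, 93.2]
orientation: [-179.9, 0.1, -180.0]
contact_force: [-9.0, -0.4, 26.1]
opening: -0.0
finger_force: 12.5
side 0.8 [266.1, 159.5] [470.4  32.8 101. ]
15 18 [439.5  21.3  79.9]
```

```bash
python3 -m handwheel '{"offset":[[0,0,-0.6],[0,0,-0.8],[-0.26,0.96,0],[-0.26,0.96,0],[-0.26,0.96,0]],"twist":[0,0,0,0,0],"fingers":[0,0,1,1,1]}'
python3 b.py; python3 c.py
```

```text
t: 8.6
position: [507.5, 167.6, 161.3]
orientation: [180.0, 0.1, 180.0]
contact_force: [0.9, 0.3, -0.1]
opening: 54.4
finger_force: 0.0
top flapshut 1627 ctr [525.3 316.8] size [121.7 139.7] ang 9.58031940460205 zmed 53.06119398447731
top barshut 94 ctr [534.4 260.5] size [79.2 10. ] ang 9.746447563171387 zmed 92.72992179879395
top caseopen rim 519 ctr [474.1  31.1] size [ 57.2 121.4] ang 89.08161926269531 zmed 52.609776316875696
top flapopen 82 ctr [503.9 193.5] size [155.2  54.3] ang 72.05022430419922 zmed 96.04053865114258
top reader 799 ctr [ 531.2 -124.4] size [89.1 90.6] ang 82.96713256835938 zmed 34.73584221412443
  plane [1.  0.1 0.1] [501.6 185.6 188.4] 33 x [494.4 113.9  87.4] [507.1 258.9 257.7]
side flapshut 2112 ctr [527.4 321.2] size [120.4 144.8] ang 10.355262756347656 zmed 52.060920748151375
side barshut 163 ctr [536.9 265.1] size [79.5 10.8] ang 7.573162078857422 zmed 90.09415633766935
side caseopen rim 1294 ctr [475.5  78.1] size [119.8 146.2] ang 1.516711711883545 zmed 51.699851483700115
side flapopen 474 ctr [507.9 197.4] size [124.6  38.1] ang 88.64021301269531 zmed 221.818253291438
side reader 161 ctr [ 533.3 -120.7] size [91.  88.8] ang 83.8532943725586 zmed 33.42759827531188
  plane [ 1.  -0.1  0.1] [499.1 202.8 218.3] 257 x [488.4 135.4  92.2] [519.2 259.4 260. ]
bar_open 0.6 [292.6, 195.4, 311.4, 230.1] 664
bar_open 0.64 [240.4, 158.1, 285.6, 196.9] 1238
bar_shut 0.71 [204.8, 206.1, 259.2, 261.8] 2267
reader mask 861 ctr [ 534.9 -124.9] size [88.9 99.1] ang 83.46074676513672 zmed 34.46544481409069
9.0
top 0.73 [306.6, 210.5] [473.2  14.3  92. ]
side 0.67 [234.6, 256.6] [511.3 379.8  52.2]
side 0.45 [254.4, 152.9] [ 521.7 -124.4   33.9]
[ 574.   -49.3 -368.9] 40.880039908506646
15 18 [439.5  22.7  79.3]
```

```bash
python3 -m handwheel '{"offset":[[-0.28,0.95,0],[-0.28,0.95,0],[0,0,0],[0,0,0.6],[0,0,0.6]],"twist":[0,0,-0.97,0,0],"fingers":[1,1,1,1,1]}'
python3 -m handwheel '{"offset":[[0,0,0.6],[0,0,0],[0,0,0],[0,0,0],[0,0,0]],"twist":[0,0,0,0,0],"fingers":[1,0.1,0,0,0]}'
python3 -m handwheel '{"offset":[[0,0,0],[0,0,0]],"twist":[0,0],"fingers":[0,0]}'
```

```text
t: 9.82
position: [535.2, 261.0, 100.1]
orientation: [180.0, 0.0, -170.3]
contact_force: [0.3, -0.1, -0.1]
opening: 85.8
finger_force: 0.0
t: 10.45
position: [535.4, 261.2, 71.7]
orientation: [180.0, 0.1, -170.3]
contact_force: [-0.8, -0.1, -0.5]
opening: 12.5
finger_force: 0.0
t: 10.7
position: [535.4, 261.2, 71.6]
orientation: [180.0, 0.1, -170.3]
contact_force: [-1.3, 0.7, 6.0]
opening: 7.7
finger_force: 58.5
```

```bash
python3 -m handwheel '{"offset":[[0,0.13,-0.31],[0,0.17,-0.29],[0,0.2,-0.27]],"twist":[0,0,0],"fingers":[0,0,0]}'
```

```text
t: 11.08
position: [531.4, 284.6, 115.3]
orientation: [-179.8, 0.0, -170.3]
contact_force: [1.9, -5.1, -0.4]
opening: 7.9
finger_force: 58.4
```

```bash
python3 -m handwheel '{"offset":[[0,0.24,-0.24],[0,0.27,-0.21],[0,0.29,-0.17],[0,0.31,-0.13],[0,0.33,-0.09]],"twist":[0,0,0,0,0],"fingers":[0,0,0,0,0]}'; python3 -m handwheel '{"offset":[[0,0.33,-0.04],[0,0.34,0],[0,0.33,0.04],[0,0.33,0.09],[0,0.31,0.13]],"twist":[0,0,0,0,0],"fingers":[0,0,0,0,0]}'
```

```text
t: 11.7
position: [519.3, 356.4, 158.8]
orientation: [-179.9, 0.1, -170.3]
contact_force: [0.6, -5.5, 6.1]
opening: 7.6
finger_force: 60.6
t: 12.32
position: [505.0, 438.7, 145.6]
orientation: [180.0, 0.1, -170.3]
contact_force: [6.3, -2.6, 2.1]
opening: 7.6
finger_force: 63.1
```

```bash
python3 -m handwheel '{"offset":[[0,0,0],[0,0,0],[0,0,-0.7],[0,0,-0.8],[0,-0.8,-0.2]],"twist":[0,0,0,0,0],"fingers":[0.25,0.25,0.25,0.25,0.3]}'; python3 -m handwheel '{"offset":[[0,-1,0],[0,-1,0],[0,-1,0],[0,-1,0],[0,-1,0]],"twist":[0,0,0,0,0],"fingers":[0.8,1,1,1,1]}'
python3 -m handwheel '{"offset":[[0,-1,0],[0,0,0]],"twist":[0,0],"fingers":[1,1]}'
cat > d.py <<'E'
from h import *
np.set_printoptions(precision=1,suppress=True)
c=vision.camera('top'); s=vision.camera('side'); save(c,'top2.png'); save(s,'side2.png')
cv2.imwrite('pics/crop2.png',cv2.resize(c['image'][140:260,150:300,::-1],None,fx=4,fy=4,interpolation=cv2.INTER_CUBIC))
P=cloud(c)
for r in spotter.mark_of('flange',c)[:2]: print('mark',r['score'],r['position'],pix2w(c,*r['position']),at_z(c,*r['position'],12))
for r in spotter.outline_of('flange',c)[:1]:
    m=r['mask']; X=P[m]; X=X[np.isfinite(X).all(1)]; print('mask',r['score'],r['bbox'],m.sum(),np.percentile(X[:,2],[5,25,50,75,95]))
    for lo,hi in((14,28),(30,45)):
        Y=X[(X[:,2]>lo)&(X[:,2]<hi)]; 
        if len(Y)>4: print(lo,len(Y),cv2.minEnclosingCircle(Y[:,:2].astype(np.float32)),Y.mean(0))
X=P.reshape(-1,3); 
for lo,hi in((16,28),(31,43)):
    Y=X[(np.hypot(X[:,0]-525,X[:,1]-326)<44)&(X[:,2]>lo)&(X[:,2]<hi)]; print('cloud',lo,len(Y),cv2.minEnclosingCircle(Y[:,:2].astype(np.float32)),Y.mean(0))
for n,k in(('top',c),('side',s)):
  for q in('window','reader','spur_gear'):
    for r in spotter.mark_of(q,k)[:1]: print(q,n,r['score'],r['position'],pix2w(k,*r['position']),at_z(k,*r['position'],36))
print(ctrl.get_state()['t'])
E
python3 d.py
```

```text
t: 12.95
position: [511.6, 399.2, 232.8]
orientation: [179.9, 0.2, -170.1]
contact_force: [0.1, -1.4, -0.9]
opening: 25.4
finger_force: 0.0
t: 13.58
position: [553.5, 149.8, 230.3]
orientation: [180.0, -0.0, -170.3]
contact_force: [-0.8, 0.0, -0.3]
opening: 85.4
finger_force: 0.0
t: 13.82
position: [562.4, 99.3, 230.2]
orientation: [180.0, -0.0, -170.6]
contact_force: [-0.5, 0.3, 0.1]
opening: 85.6
finger_force: 0.0
mark 0.75 [198.8, 202.6] [511.9 333.2  37.5] [516.9 336.6  12. ]
mask 0.75 [188.1, 190.1, 213.8, 211.0] 390 [11.8 20.1 22.5 25.6 38.9]
14 279 ((522.0391845703125, 324.311767578125), 34.63796615600586) [520.8 323.7  21.9]
30 74 ((525.0499267578125, 317.7874755859375), 23.739904403686523) [521.6 323.5  37. ]
cloud 16 281 ((525.657470703125, 328.5805358886719), 40.113014221191406) [521.3 324.3  21.9]
cloud 31 68 ((525.0499267578125, 317.7874755859375), 23.739904403686523) [521.8 323.6  36.9]
window top 0.89 [348.5, 194.3] [ 530.5 -124.2   39.2] [ 531.2 -125.    36. ]
reader top 0.71 [344.6, 199.1] [ 516.  -111.5   37.6] [ 516.4 -111.9   36. ]
window side 0.8 [252.8, 152.8] [ 526.5 -120.9   36. ] [ 526.5 -120.9   36. ]
reader side 0.84 [252.3, 163.1] [510.7  27.5  84.3] [520.8 -54.6  36. ]
14.325
```

View pics/crop2.png

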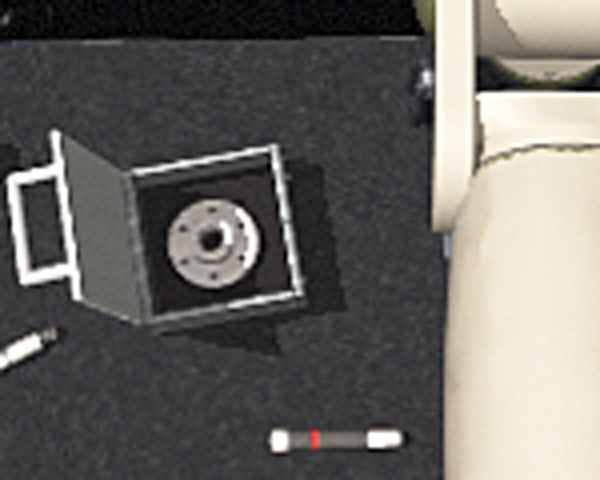

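The flange lies hub-up in the well, at about (203,200) in the top picture; its disc fits a radius of 34.6 mm centred at (522,324). The flap stands clear on the left. I move over it with a 55 mm opening.

```bash
python3 -m handwheel '{"offset":[[0.01,0.92,0],[0.01,0.92,0],[0.01,0.92,0],[0.01,0.92,0],[0.01,0.92,0]],"twist":[0,0,0,0,0],"fingers":[0.65,0.65,0.65,0.65,0.65]}'; python3 -m handwheel '{"offset":[[0,0,0.9],[0,0,0.9],[0,0,0.8],[0,0,0]],"twist":[0,0,0,0],"fingers":[0.65,0.65,0.65,0.65]}'
```

```text
t: 14.95
position: [520.5, 330.3, 230.3]
orientation: [180.0, 0.0, -170.3]
contact_force: [0.9, -0.7, 0.4]
opening: 55.6
finger_force: 0.0
t: 15.45
position: [519.5, 328.3, 97.8]
orientation: [-179.9, -0.3, -170.3]
contact_force: [1.3, -0.4, -0.4]
opening: 55.4
finger_force: 0.0
```

```bash
python3 -m handwheel '{"offset":[[-0.04,-0.08,0.6],[0,0,0.5],[0,0,0.2],[0,0,0.17],[0,0,0]],"twist":[0,0,0,0,0],"fingers":[0.65,0.65,0.65,0.65,0.65]}'; python3 -m handwheel '{"offset":[[0,0,0],[0,0,0],[0,0,0],[0,0,0]],"twist":[0,0,0,0],"fingers":[0.4,0.2,0.1,0.1]}'
```

```text
t: 16.08
position: [523.9, 325.2, 27.4]
orientation: [180.0, 0.0, -170.3]
contact_force: [0.8, 0.3, -0.7]
opening: 55.4
finger_force: 0.0
t: 16.58
position: [524.2, 325.2, 28.1]
orientation: [180.0, 0.1, -170.3]
contact_force: [-1.2, -0.5, 6.6]
opening: 30.8
finger_force: 59.2
```

```bash
python3 -m handwheel '{"offset":[[0,0,0],[0,0,0.1],[0,0,0],[0,0,0],[0,0,0]],"twist":[0,0,0,0,0],"fingers":[0.6,0.6,0.6,0.2,0.1]}'; python3 -m handwheel '{"offset":[[0,0,0],[0,0,0],[0,0,-0.3],[0,0,-0.5],[0,0,0]],"twist":[0,0,0,0,0],"fingers":[0.1,0.1,0.1,0.1,0.1]}'
```

```text
t: 17.2
position: [523.7, 325.2, 22.1]
orientation: [180.0, 0.0, -170.3]
contact_force: [-1.3, 0.8, 1.7]
opening: 31.5
finger_force: 59.9
t: 17.82
position: [524.6, 325.3, 63.7]
orientation: [180.0, 0.2, -170.3]
contact_force: [-0.2, -0.3, -3.0]
opening: 31.5
finger_force: 60.2
```

```bash
python3 -m handwheel '{"offset":[[0,0,-0.8],[0,0,-0.9],[0.07,-0.44,0],[0.14,-0.88,0],[0.14,-0.88,0]],"twist":[0,0,0,0,0],"fingers":[0.1,0.1,0.1,0.1,0.1]}'; python3 -m handwheel '{"offset":[[0.14,-0.88,0],[0.14,-0.88,0],[0.14,-0.88,0],[0.14,-0.88,0],[0.14,-0.88,0]],"twist":[0,0,0,0,0],"fingers":[0.1,0.1,0.1,0.1,0.1]}';  python3 -m handwheel '{"offset":[[0.14,-0.88,0],[0.14,-0.88,0],[0.07,-0.44,0.0],[0,0,0.3],[0,0,0]],"twist":[0,0,0,0,0],"fingers":[0.1,0.1,0.1,0.1,0.1]}'
```

```text
t: 18.45
position: [524.3, 212.4, 145.7]
orientation: [-180.0, -0.1, -170.3]
contact_force: [0.5, -1.0, -3.4]
opening: 31.7
finger_force: 60.7
t: 19.08
position: [526.9, -10.5, 145.9]
orientation: [180.0, -0.1, -170.3]
contact_force: [-0.2, -0.1, -3.7]
opening: 31.3
finger_force: 60.7
t: 19.7
position: [527.7, -119.2, 129.7]
orientation: [179.8, -0.2, -170.3]
contact_force: [-0.3, 0.6, -3.3]
opening: 31.0
finger_force: 60.7
```

```bash
cat > e.py <<'E'
from h import *
np.set_printoptions(precision=1,suppress=True)
c=vision.camera('top'); s=vision.camera('side')
cv2.imwrite('pics/crop3.png',np.hstack([cv2.resize(k['image'][y:y+100,x:x+100,::-1],(400,400),interpolation=cv2.INTER_CUBIC) for k,x,y in((c,300,140),(s,200,80))]))
for n,k in(('top',c),('side',s)):
  P=cloud(k)
  for r in spotter.outline_of('flange',k)[:1]:
    X=P[r['mask']]; X=X[np.isfinite(X).all(1)]; X=X[(abs(X[:,1]+125)<60)&(X[:,2]>100)&(X[:,2]<160)]
    if len(X)<5: print(n,'few'); continue
    print(n,r['score'],r['bbox'],len(X),np.percentile(X,[2,50,98],axis=0), cv2.minEnclosingCircle(X[:,:2].astype(np.float32)))
  for q in('flange','window'):
    for r in spotter.mark_of(q,k)[:1]: print(q,n,r['score'],r['position'],at_z(k,*r['position'],116),at_z(k,*r['position'],36))
st=ctrl.get_state(); print(st['t'],st['position'],st['finger_force'],st['contact_force'])
E
python3 e.py
```

```text
top few
window top 0.6 [351.0, 194.3] [ 514.  -112.4  116. ] [ 531.1 -132.7   36. ]
side 0.74 [240.4, 122.0, 263.8, 134.4] 164 [[ 499.  -137.1  120.8]
 [ 532.1  -99.1  129. ]
 [ 559.7  -82.1  145.1]] ((528.0306396484375, -115.64564514160156), 35.93896484375)
flange side 0.63 [248.8, 130.8] [ 537.3 -117.4  116. ] [ 558.9 -283.    36. ]
window side 0.96 [251.0, 154.6] [513.   34.5 116. ] [ 531.  -108.5   36. ]
20.1 [ 528.9 -120.2  132. ] 60.725463300295814 [-0.1 -0.5 -2.9]
```

View pics/crop3.png

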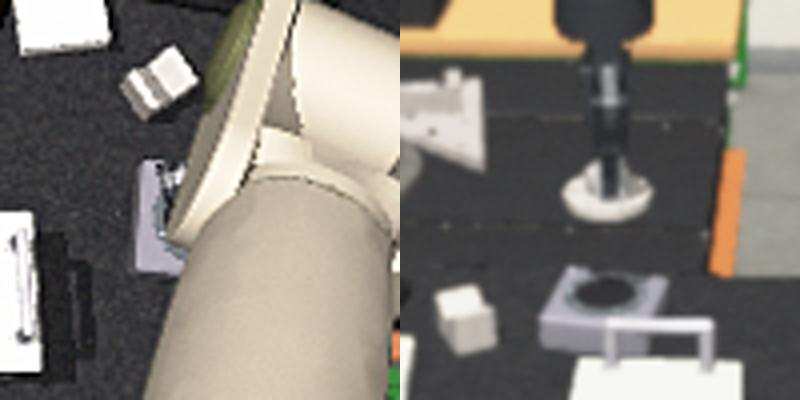

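The flange is held level at (252,129) in the side view, above the window at (252,153). One small correction, then a few rows to settle.

```bash
python3 -m handwheel '{"offset":[[-0.03,-0.08,0.1],[0,0,0],[0,0,0],[0,0,0],[0,0,0]],"twist":[0,0,0,0,0],"fingers":[0.1,0.1,0.1,0.1,0.1]}'; python3 e.py; python3 c.py | head -3
python3 - <<'E'
from h import *
c=vision.camera('side'); X=cloud(c).reshape(-1,3); Y=X[(abs(X[:,0]-473)<45)&(X[:,1]>40)&(X[:,1]<130)&(X[:,2]>30)&(X[:,2]<80)]
print(len(Y),np.linalg.lstsq(np.c_[Y[:,:2],np.ones(len(Y))],Y[:,2],rcond=None)[0])
E
```

```text
t: 20.72
position: [531.0, -124.1, 126.9]
orientation: [-180.0, 0.0, -170.3]
contact_force: [-0.1, 0.3, -3.7]
opening: 31.4
finger_force: 60.7
flange top 0.44 [305.7, 212.8] [462.5  20.5 116. ] [475.9   9.6  36. ]
window top 0.75 [350.4, 195.1] [ 511.7 -110.5  116. ] [ 528.6 -130.7   36. ]
side 0.67 [240.1, 121.9, 262.0, 136.4] 187 [[ 500.5 -141.2  116.2]
 [ 531.1 -104.   125.3]
 [ 562.1  -87.8  143.2]] ((530.8523559570312, -118.61248016357422), 35.51346206665039)
flange side 0.46 [250.6, 131.0] [ 531.5 -116.4  116. ] [ 552.2 -281.8   36. ]
21.125 [ 531.  -124.1  126.8] 60.70567298304013 [-0.2 -0.1 -4.1]
top 0.89 [307.8, 210.5] [479.9   5.4  53.1]
side 0.67 [264.4, 159.4] [ 487.6 -110.7   18.8]
[475.6  10.2  87.8] 3.325595050929514
554 [4.30049748e-04 7.12252717e-03 5.10478080e+01]
```

```bash
python3 -c "
from station import order
print(order.close_job())"
```

```text
the job is handed in; nothing more can be done
None
```

The job is handed in, though no verdict came back: the gear's cassette measured flat shut, and the flange is held still and level over the reader window, its underside about 8 cm above the glass and within a few millimetres of centre; I did not re-measure the bystanders at the end, but saw no contact with any of them.

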